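Load the dry-storage box and hold its sprung lid just short of balance

TASK

Open the sprung lid of the white dry-storage box past its balance point, so that it stands open by itself, and set the filter carton down upright on the floor of the box. Then take the lid by its handle, bring it back gently without letting it fall shut, and finish while holding it still, ajar, just below the balance point (some 5 to 10 degrees short of it, on the closing side) for the purge gas to sweep the box. Do not disturb the two bottles that stand behind the carton.

Things in the scene. Friction and masses are not known exactly. Their poses are not given: they have to be found in the camera images.
- dry_box: White box fixed to the bench, 140 (x) x 180 (y) mm, open-topped under its lid; walls 6 mm thick, 88 mm high over the bench, inside 128 x 168 mm, floor 8 mm over the bench. Origin: centre of its underside, on the bench. Own +x points to the hinge side (two steel spring barrels, a brass barb), -x to the handle side, y along the hinge, z up.
- dry_box_floor (a point): Centre of the box's inner floor, 8 mm over the bench; axes as the box's.
- lid_hinge_line (a point): Point on the lid's hinge line, middle of the box's width: 78 mm from the box's origin along its +x, 94 mm over the bench. The hinge line runs along the box's y. Fixed.
- lid_bar (a point): Middle of the lid's handle: a round bar 10 mm thick, parallel to the hinge, on two legs 120 mm apart, in the lid's plane, 45 mm clear of its front edge, nothing under it. At lid angle q it is 193 cos q mm from the hinge line towards the box's -x and 193 sin q above it (closed: 115 mm from the box's origin, 94 mm high). Gripped across from above, it turns between the fingers.
- lid (a joint): Angle of the aluminium lid (148 x 180 x 8 mm, 0.8 kg) in rad: 0 closed (start), grows as it opens, stop at 1.70. Weight and hinge spring balance at 0.90 (52 degrees): below, it falls shut when let go; above, it swings on by itself to the stop and stays. Small pull at the handle: 0.7 N to lift it from closed, none at 0.90, 2.2 N to start it back from the stop.
- filter_carton: Small carton, 51 (x) x 76 (y) x 45 (z) mm, 50 to 85 g, standing loose on the bench to the left of the box. Origin: centre of its underside; z up. Best gripped from above across its 51 mm side (own x).
- clear_bottle: Clear bottle with a blue cap, 56 mm across, 111 mm high, behind the carton at the back of the bench; a bystander. Origin: centre of its underside.
- washer_bottle: White bottle with a red cap, 68 mm across, 168 mm high, left of the blue-capped bottle; a bystander. Origin: centre of its underside.

How it is judged:
By the outcome, as a careful person would: the job done as asked, in the order asked, and still so for the second after the job is handed in, while the arm keeps its last pose, push and grip.
It also fails if it takes over 61 s, if anything falls off the work surface, if the arm or the gripper's body presses on something with over 40 N, if the wrist force passes 120 N, or if a joint passes its speed limit or range.

ROBOT

A 7-joint arm with a two-finger parallel gripper is mounted at the origin on the work surface; the furniture and walls round the work are solid. World frame = base frame: x ahead of the robot, y to its left, z up, the work surface at z = 0. Lengths are in m, angles in rad, forces in N, time in s.
With the tool pointing down it reaches from about 0.4 to 0.85 m from the base axis. Payload 10.4 kg.
Tool frame: the origin (TCP) lies at the very end of the fingers, on their centre line; the grasp point (between the pads) lies 19 mm behind it; z points along the fingers, y is the direction in which the jaws open and shut (so a half turn about z gives the same grasp; the last joint's range is limited). The gripper opens to 85 mm and grips with 20 to 120 N. Pads are 22 mm wide; open, the fingers measure 114 mm over their backs; the gripper's body (76 mm by 85 mm) begins 54 mm behind the grasp point. The pads swing forward as they close: fully open they stand 13 mm farther back than shut.
Start: joints at [1.258, 0.332, -0.065, 1.46, 0.022, 1.35, -0.088], TCP at [0.179, -0.599, 0.231] pointing down, gripper open.
Joint ranges: [-2.6, 2.6], [-0.5, 2.12], [-1.47, 1.34], [0.16, 2.42], [-1.27, 4.41], [0.06, 2.06], [-2.6, 2.6]. Speed limits (rad/s): [2.22, 2.22, 2.79, 2.79, 3.14, 3.14, 3.14].

INTERFACE

Orientations are given as a unit quaternion [x, y, z, w].
In Python, from workcell import get_obs, camera, camera_info, hand_in gives the robot as it stands.
- The arm moves only by the tool move_arm, never from a script. Its argument "moves" is a list of rows, each a list of 3 entries, a list of its own where there are three numbers: the shift along the tool's x, y, z in units of 25 mm (1.0 is 25 mm), then the turn, a rotation vector about the tool's x, y, z in degrees, then the opening, from 0 (shut) to 1 (fully open). A call has 1 to 5 rows; each row shifts and turns the commanded pose from where the row before left it, along the tool's axes as they then stand; what a row does not reach is not made up. A row lasts 1/8 s, in which the tool goes at most 62.5 mm and 10.7 degrees, less where a joint would pass 70% of its speed; a pose out of reach is approached as far as the arm can. A call is refused whole if a number of a shift passes 1 or a number of a turn 10.7, either way. A call with a gripper value outside its range is refused whole. The fingers move at their own pace and stop on an object; "squeeze" is the grip in N (left out, the last holds). Time passes only in rows, so rows that do not move let the fingers close. It gives the time, the measured TCP pose, the force and the opening at its end, in the units of the state.
- get_obs(): the state, without advancing time (a new reading comes with each control period).
- camera(name): name is "side" or "top"; returns the picture (384x512x3 uint8, red, green, blue); there is no depth.
- camera_info(name): a dict with "fx", "fy", "cx", "cy" (pixels), "origin" and "rotation" of the camera in the world. Camera axes: x right, y down, z forward; pixel columns grow to the right and rows downward; lengths in m; the calibration is good to about 2 mm. A picture is of the moment at which its call begins. camera_info takes no time and is no camera call.
- hand_in(): hands the job in, once; it reports no verdict.
The state is a dict: "clock": time; "joint_pos": joint angles; "joint_velocities": joint speeds; "tau": joint torques, N m; "position": TCP position; "ee_rot": TCP orientation; "ft_force": force on the tool from outside, world axes, zero at the start; "torque": the same for the moment, N m; "grip_width": opening from 0.0 (shut) to 1.0 (fully open).
Only numpy, scipy, OpenCV 4.12 (cv2) and the standard library are available. Lean on these libraries where they do the work, as an engineer would, in place of code of your own. Each camera call takes 0.05 s, during which the arm holds its last target. There are 200 camera calls.

## Working session

There is one attempt and no reset: what is moved stays moved. The work goes in short steps, Python scripts to look and compute and a tool call to move; the robot and the scene stay as the last step left them, time stands still between calls to the robot, and variables do not carry over. Pictures are saved under pics/ and viewed, about 8 in all and at most 12, crops included, and the job is handed in when it is done.

Besides the shell and the picture viewer there is one more tool, called after "Emit:" as name(argument=value, ...), one argument or row to a line, values as JSON. move_arm: Moves the arm, as the interface text tells. Its arguments: {"type":"object","properties":{"moves":{"type":"array","items":{"type":"array"}},"squeeze":{"type":"number"}},"required":["moves"]}

```bash
mkdir -p pics; ls
python3 - <<'E'
from workcell import *
import cv2
o=get_obs();print({k:(o[k] if k in('clock','grip_width') else [round(float(v),3) for v in o[k]]) for k in o})
for n in('side','top'):
    i=camera_info(n);print(n,i)
    cv2.imwrite(f'pics/{n}0.png',camera(n)[:,:,::-1])
E
```

```text
pics
{'clock': 0.0, 'joint_pos': [1.258, 0.333, -0.065, 1.461, 0.022, 1.35, -0.088], 'joint_velocities': [-0.001, -0.001, -0.001, -0.0, 0.002, -0.001, 0.001], 'tau': [-0.0, -62.544, 0.049, -39.16, 0.016, 0.01, -0.0], 'position': [0.178, -0.599, 0.231], 'ee_rot': [0.99, 0.144, -0.0, -0.001], 'ft_force': [0.324, 1.041, 0.174], 'torque': [0.006, -0.023, -0.01], 'grip_width': 0.9969455277794421}
side {'fx': 370.36901410091946, 'fy': 370.36901410091946, 'cx': 250.80924212046315, 'cy': 192.83593656055976, 'origin': array([0.43583717, 0.86489196, 0.55773438]), 'rotation': array([-0.04549329,  0.88924041, -0.45455681,  0.02366346])}
top {'fx': 457.2515437010438, 'fy': 457.2515437010438, 'cx': 249.48602673241004, 'cy': 192.39561088809145, 'origin': array([0.35589051, 0.18870311, 1.04626881]), 'rotation': array([-0.69861754,  0.71271788, -0.04408154,  0.04498407])}
```

View pics/side0.png

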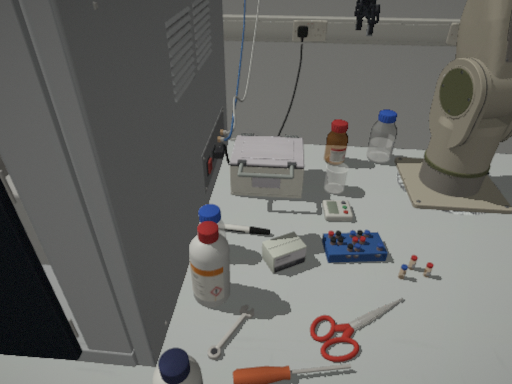

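View pics/top0.png

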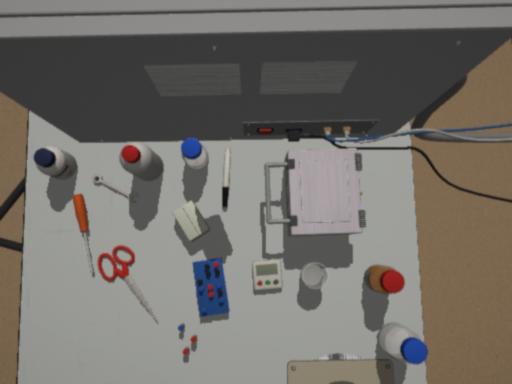

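Top view: box at about px (325,192), with its handle bar at column ≈268 and hinge barrels at column ≈361. The carton is at about (191,221), and the two bottles are at (195,153) and (138,160). The robot base is at the bottom right. I'll zoom in once and project.

```bash
cat > h.py <<'E'
from workcell import *
import numpy as np, cv2
from scipy.spatial.transform import Rotation as R
def onplane(n,px,z):
    i=camera_info(n); p=np.atleast_2d(np.array(px,float))
    d=np.c_[(p[:,0]-i['cx'])/i['fx'],(p[:,1]-i['cy'])/i['fy'],np.ones(len(p))]
    d=R.from_quat(i['rotation']).apply(d); o=np.array(i['origin'])
    return o+d*((z-o[2])/d[:,2])[:,None]
def proj(n,P):
    i=camera_info(n); c=R.from_quat(i['rotation']).inv().apply(np.atleast_2d(P)-i['origin'])
    return np.c_[c[:,0]/c[:,2]*i['fx']+i['cx'],c[:,1]/c[:,2]*i['fy']+i['cy']]
def obs():
    o=get_obs(); r=R.from_quat(o['ee_rot']).as_matrix()
    print('t',round(o['clock'],2),'p',np.round(o['position'],4),'z',np.round(r[:,2],3),'y',np.round(r[:,1],3),'F',np.round(o['ft_force'],1),'g',round(o['grip_width'],3)); return o
E
python3 - <<'E'
from h import *
im=cv2.imread('pics/top0.png'); 
c=cv2.resize(im[120:260,160:380],None,fx=3.6,fy=3.6,interpolation=cv2.INTER_CUBIC)
cv2.imwrite('pics/topz.png',c)
print('axes dirs: px(300,200)',onplane('top',[(300,200),(310,200),(300,210)],0).round(3))
E
```

```text
axes dirs: px(300,200) [[0.468 0.073 0.   ]
 [0.468 0.05  0.   ]
 [0.445 0.074 0.   ]]
```

View pics/topz.png

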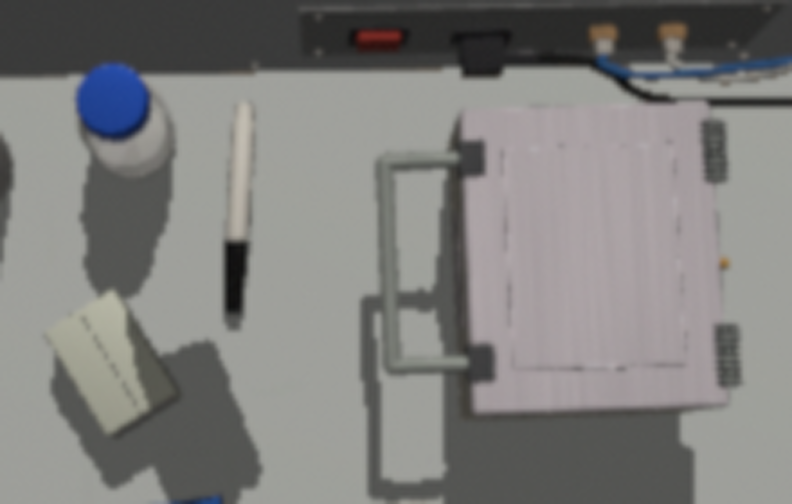

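The zoomed view shows:
- **Lid corners:** (460,110), (712,102), (729,404) and (475,413).
- **Bar ends:** (387,160) and (393,366).
- **Carton top:** (45,335), (113,290), (180,393) and (112,438).

The box's +x points towards world −y. Next I'll project these.

Run:
```python
from h import *
z=lambda L:[(160+(u+.5)/3.6-.5,120+(v+.5)/3.6-.5) for u,v in L]
lid=onplane('top',z([(460,110),(712,102),(729,404),(475,413)]),0.098)
bar=onplane('top',z([(387,160),(393,366)]),0.094)
car=onplane('top',z([(45,335),(113,290),(180,393),(112,438)]),0.045)
print('lid',lid.round(4)[:,:2],lid.mean(0)); print('bar',bar.round(4)[:,:2],bar.mean(0),np.linalg.norm(bar[1]-bar[0]))
d=bar[0]-bar[1]; print('bar yaw',np.degrees(np.arctan2(d[1],d[0])))
d=lid[0]-lid[3]; print('lid edge yaw',np.degrees(np.arctan2(d[1],d[0])))
d=lid[1]-lid[2]; print('lid edge yaw',np.degrees(np.arctan2(d[1],d[0])))
print('car',car.round(4)[:,:2],car.mean(0))
d=car[1]-car[2]; print('car long yaw',np.degrees(np.arctan2(d[1],d[0])),np.linalg.norm(d),np.linalg.norm(car[1]-car[0]))
print('cab',onplane('top',[(200,141),(400,138)],0.0))
print('bottles',onplane('top',[(195,148)],0.111),onplane('top',[(131,154)],.168))
print('side proj of bar, carton top', proj('side',np.r_[bar,car]).round(0).tolist())
o=obs()
```

```text
lid [[ 0.5644  0.1067]
 [ 0.5662 -0.0414]
 [ 0.3892 -0.0424]
 [ 0.3869  0.1035]] [0.47665859 0.03160767 0.098     ]
bar [[0.5362 0.1502]
 [0.4151 0.1497]] [0.47562818 0.14994262 0.094     ] 0.12109415434187955
bar yaw 0.22848423755884598
lid edge yaw 1.0464028228021802
lid edge yaw 0.3235528108635958
car [[0.4413 0.3594]
 [0.468  0.3178]
 [0.4043 0.2774]
 [0.378  0.3188]] [0.42290279 0.31835572 0.045     ]
car long yaw 32.40418414471377 0.07547779994373272 0.04946165168385092
cab [[ 0.61203204  0.30211492  0.        ]
 [ 0.60964565 -0.16591818  0.        ]]
bottles [[0.57012351 0.30061706 0.111     ]] [[0.54763148 0.419195   0.168     ]]
side proj of bar, carton top [[239.0, 173.0], [292.0, 176.0], [275.0, 256.0], [263.0, 240.0], [295.0, 229.0], [308.0, 244.0]]
t 0.1 p [ 0.1785 -0.5986  0.2306] z [-0.     0.001 -1.   ] y [ 0.286 -0.958 -0.001] F [-0.3 -0.6 -0.1] g 1.0
```

Emit:
move_arm(
  moves=[
    [[1,0,0],[0,0,10],1],
    [[1,0,0],[0,0,6.6],1],
    [[1,-1,0],[0,0,0],1],
    [[1,-1,0],[0,0,0],1],
    [[1,-1,0],[0,0,0],1],
  ],
  squeeze=30,
)

```text
clock: 0.72
position: [0.3031, -0.5129, 0.2309]
ee_rot: [1.0, 0.0, -0.0, -0.0]
ft_force: [-0.7, -0.3, -0.0]
grip_width: 0.999
```

```bash
python3 -c "
from h import *
obs()"
```

```text
t 0.72 p [ 0.3031 -0.5129  0.2309] z [-0.     0.001 -1.   ] y [ 0.    -1.    -0.001] F [-0.7 -0.3 -0. ] g 0.999
```

Emit:
move_arm(
  moves=[
    [[1,-1,0],[0,0,0],1],
    [[1,-1,0],[0,0,0],1],
    [[1,-1,0],[0,0,0],1],
    [[1,-1,0],[0,0,0],1],
    [[1,-1,0],[0,0,0],1],
  ],
)

```text
clock: 1.35
position: [0.428, -0.3879, 0.231]
ee_rot: [1.0, 0.0, -0.0, -0.0]
ft_force: [-0.0, -0.3, 0.4]
grip_width: 1.003
```

Emit:
move_arm(
  moves=[
    [[0.4,-1,0],[0,0,0],1],
    [[0.4,-1,0],[0,0,0],1],
    [[0.4,-1,0],[0,0,0],1],
    [[0.4,-1,0],[0,0,0],1],
    [[0.4,-1,0],[0,0,0],1],
  ],
)

```text
clock: 1.98
position: [0.4774, -0.263, 0.231]
ee_rot: [1.0, -0.0, -0.0, -0.0]
ft_force: [0.4, -0.7, -0.3]
grip_width: 0.995
```

Emit:
move_arm(
  moves=[
    [[0,-1,0],[0,0,0],1],
    [[0,-1,0],[0,0,0],1],
    [[0,-1,0],[0,0,0],1],
    [[0,-1,0],[0,0,0],1],
    [[0,-1,0],[0,0,0],1],
  ],
)

```text
clock: 2.6
position: [0.4771, -0.1381, 0.231]
ee_rot: [1.0, 0.0, -0.0, -0.0]
ft_force: [-0.1, -0.6, 0.3]
grip_width: 1.001
```

Emit:
move_arm(
  moves=[
    [[0,-1,0],[0,0,0],1],
    [[0,-1,0],[0,0,0],1],
    [[0,-1,0],[0,0,0],1],
    [[0,-1,0],[0,0,0],1],
    [[0,-1,0],[0,0,0],1],
  ],
)

```text
clock: 3.22
position: [0.4771, -0.0131, 0.231]
ee_rot: [1.0, 0.0, -0.0, 0.0]
ft_force: [0.2, -0.6, 0.4]
grip_width: 1.003
```

Emit:
move_arm(
  moves=[
    [[0,-1,0],[0,0,0],1],
    [[0,-1,0],[0,0,0],1],
    [[0,-1,0],[0,0,0],1],
    [[0,-1,0.5],[0,0,0],1],
    [[0,-1,1],[0,0,0],1],
  ],
)

```text
clock: 3.85
position: [0.4778, 0.1119, 0.1939]
ee_rot: [1.0, -0.0, 0.001, 0.0]
ft_force: [1.4, -0.5, -0.1]
grip_width: 1.002
```

Emit:
move_arm(
  moves=[
    [[0,-0.75,0.5],[0,0,0],0.42],
    [[-0.08,-0.77,0.5],[0,0,0],0.42],
    [[0,0,0],[0,0,0],0.42],
    [[0,0,0],[0,0,0],0.42],
    [[0,0,0.4],[0,0,0],0.42],
  ],
)

```text
clock: 4.47
position: [0.4763, 0.1483, 0.1594]
ee_rot: [1.0, -0.001, 0.001, 0.0]
ft_force: [0.4, -0.7, 1.1]
grip_width: 0.42
```

Run:
```python
from h import *
obs()
s=camera('side');t=camera('top')
a=cv2.resize(t[120:270,200:360],None,fx=2.4,fy=2.4);b=cv2.resize(s[90:240,180:340],None,fx=2.4,fy=2.4)
cv2.imwrite('pics/a.png',np.hstack([a,b])[:,:,::-1])
```

```text
t 4.47 p [0.4763 0.1483 0.1594] z [ 0.002 -0.    -1.   ] y [-0.001 -1.     0.   ] F [ 0.4 -0.7  1.1] g 0.42
```

View pics/a.png

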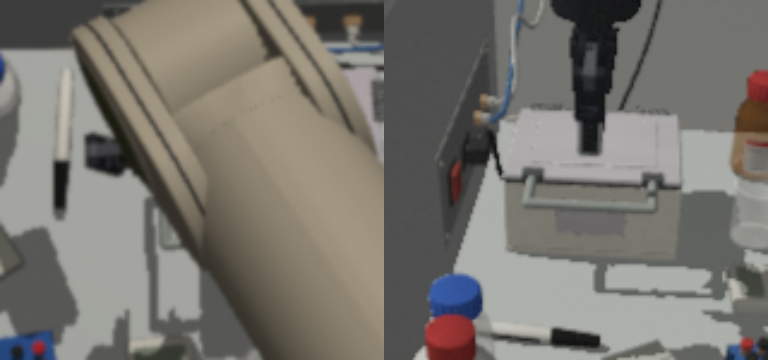

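The side crop shows the fingertips at (590,150), centred over the bar, which spans columns 525–660. The top view is hidden by the arm. I'll descend now and then close.

Emit:
move_arm(
  moves=[
    [[0,-0.06,0.9],[0,0,0],0.42],
    [[0,0,0.9],[0,0,0],0.42],
    [[0,0,0.6],[0,0,0],0.42],
    [[0,0,0.5],[0,0,0],0.42],
    [[0,0,0.3],[0,0,0],0.42],
  ],
)

```text
clock: 5.2
position: [0.4754, 0.1505, 0.0783]
ee_rot: [1.0, -0.0, -0.0, 0.0]
ft_force: [0.3, -0.2, -0.8]
grip_width: 0.422
```

Emit:
move_arm(
  moves=[
    [[0,0,0.14],[0,0,0],0.42],
    [[0,0,0],[0,0,0],0],
    [[0,0,0],[0,0,0],0],
    [[0,0,0],[0,0,0],0],
    [[0,0,0],[0,0,0],0],
  ],
  squeeze=30,
)

```text
clock: 5.82
position: [0.4756, 0.1517, 0.0758]
ee_rot: [1.0, 0.001, 0.001, -0.001]
ft_force: [0.1, 6.0, -0.2]
grip_width: 0.101
```

Emit:
move_arm(
  moves=[
    [[0,-0.03,-0.58],[0,0,0],0],
    [[0,0.065,-0.575],[0,0,0],0],
    [[0,0.11,-0.57],[0,0,0],0],
    [[0,0.15,-0.56],[0,0,0],0],
    [[0,0.19,-0.545],[0,0,0],0],
  ],
)

```text
clock: 6.45
position: [0.4757, 0.1385, 0.1473]
ee_rot: [1.0, 0.0, 0.001, -0.0]
ft_force: [4.9, 4.6, -0.9]
grip_width: 0.097
```

Emit:
move_arm(
  moves=[
    [[0,0.23,-0.53],[0,0,0],0],
    [[0,0.27,-0.51],[0,0,0],0],
    [[0,0.31,-0.49],[0,0,0],0],
    [[0,0.345,-0.465],[0,0,0],0],
    [[0,0.38,-0.44],[0,0,0],0],
  ],
)

```text
clock: 7.08
position: [0.4762, 0.1013, 0.209]
ee_rot: [1.0, 0.001, 0.002, -0.001]
ft_force: [4.2, 8.0, 4.7]
grip_width: 0.103
```

Emit:
move_arm(
  moves=[
    [[0,0.41,-0.41],[0,0,0],0],
    [[0,0.44,-0.375],[0,0,0],0],
    [[0,0.465,-0.34],[0,0,0],0],
    [[0,0.49,-0.305],[0,0,0],0],
    [[0,0.515,-0.27],[0,0,0],0],
  ],
)

```text
clock: 7.7
position: [0.4768, 0.0427, 0.252]
ee_rot: [1.0, 0.001, 0.003, -0.001]
ft_force: [8.0, 4.3, 5.7]
grip_width: 0.102
```

Emit:
move_arm(
  moves=[
    [[0.04,0.53,-0.23],[0,0,0],0],
    [[0.04,0.545,-0.19],[0,0,0],0],
    [[0.04,0.56,-0.15],[0,0,0],0],
    [[0.02,0.57,-0.105],[0,0,0],0],
    [[0.02,0.57,-0.065],[0,0,0],0],
  ],
)

```text
clock: 8.32
position: [0.4779, -0.0283, 0.2689]
ee_rot: [1.0, -0.0, -0.001, 0.0]
ft_force: [-3.5, -0.5, 2.0]
grip_width: 0.099
```

Emit:
move_arm(
  moves=[
    [[0,0.4,-0.01],[0,0,0],0],
    [[0,0.35,0],[0,0,0],0],
    [[0,0.25,0],[0,0,0],0],
    [[0,0,0],[0,0,0],0.4],
    [[0,0,0],[0,0,0],0.6],
  ],
)

```text
clock: 8.95
position: [0.4793, -0.0521, 0.2681]
ee_rot: [1.0, 0.0, -0.0, -0.0]
ft_force: [-0.4, 0.4, -0.0]
grip_width: 0.522
```

Emit:
move_arm(
  moves=[
    [[0,0,0],[0,0,0],0.6],
    [[0,0,-0.6],[0,0,0],0.6],
    [[0,0,-1],[0,0,0],0.6],
    [[0,-0.3,-1],[0,0,0],0.6],
    [[0,-1,-0.5],[0,0,0],0.8],
  ],
)

```text
clock: 9.57
position: [0.4799, -0.0203, 0.3481]
ee_rot: [1.0, -0.001, 0.001, 0.0]
ft_force: [0.8, 0.0, -0.1]
grip_width: 0.794
```

Emit:
move_arm(
  moves=[
    [[-0.2,-1,0.2],[0,0,0],1],
    [[-0.2,-1,0.2],[0,0,0],1],
    [[-0.2,-1,0.2],[0,0,0],1],
    [[-0.2,-1,0.2],[0,0,0],1],
    [[-0.2,-1,0.2],[0,0,0],1],
  ],
)

```text
clock: 10.2
position: [0.4543, 0.1064, 0.3217]
ee_rot: [1.0, 0.0, 0.001, -0.0]
ft_force: [0.3, -0.0, 0.5]
grip_width: 1.003
```

Emit:
move_arm(
  moves=[
    [[-0.2,-1,0.4],[0,0,0],1],
    [[-0.2,-1,0.4],[0,0,0],1],
    [[-0.2,-1,0.4],[0,0,0],1],
    [[-0.2,-1,0.4],[0,0,0],1],
    [[-0.2,-1,0.4],[0,0,0],1],
  ],
)

```text
clock: 10.82
position: [0.4293, 0.2314, 0.2715]
ee_rot: [1.0, 0.0, 0.001, -0.0]
ft_force: [0.1, 0.0, -0.6]
grip_width: 1.003
```

Run:
```python
from h import *
obs()
s=camera('side');t=camera('top')
cv2.imwrite('pics/b.png',np.hstack([s[60:310,130:380],t[120:370,120:370]])[:,:,::-1])
```

```text
t 10.82 p [0.4293 0.2314 0.2715] z [ 0.001  0.    -1.   ] y [ 0. -1. -0.] F [ 0.1  0.  -0.6] g 1.003
```

View pics/b.png

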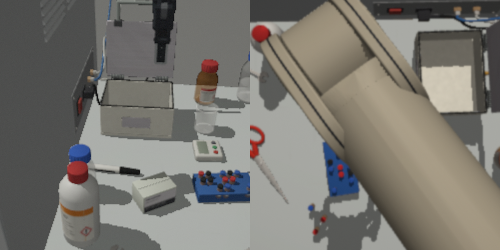

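The side view shows the lid standing open by itself, the box empty, and the carton and bottles untouched. Next is the carton.

Emit:
move_arm(
  moves=[
    [[-0.1,-1,0.4],[0,0,0],1],
    [[-0.1,-1,0.4],[0,0,0],1],
    [[-0.05,-1,0.4],[0,0,0],1],
    [[0,-0.47,0.4],[0,0,-8.1],1],
    [[0,0,0.6],[0,0,-8.1],1],
  ],
)

```text
clock: 11.55
position: [0.4236, 0.3178, 0.2165]
ee_rot: [0.99, 0.144, 0.001, -0.0]
ft_force: [-0.4, -0.4, -0.3]
grip_width: 1.0
```

Emit:
move_arm(
  moves=[
    [[0,0,0.8],[0,0,-8.1],1],
    [[0,0,0.8],[0,0,-8.1],1],
    [[0,0,0.8],[0,0,0],1],
    [[0,0,0.8],[0,0,0],1],
    [[0,0,0],[0,0,0],1],
  ],
)

```text
clock: 12.18
position: [0.4225, 0.3163, 0.1343]
ee_rot: [0.961, 0.278, -0.001, 0.0]
ft_force: [-0.5, 0.4, 0.5]
grip_width: 1.0
```

Run:
```python
from h import *
obs()
s=camera('side')
cv2.imwrite('pics/c.png',cv2.resize(s[160:310,190:340],None,fx=3,fy=3)[:,:,::-1])
```

```text
t 12.18 p [0.4225 0.3163 0.1343] z [-0.002 -0.001 -1.   ] y [ 0.534 -0.845  0.   ] F [-0.5  0.4  0.5] g 1.0
```

View pics/c.png

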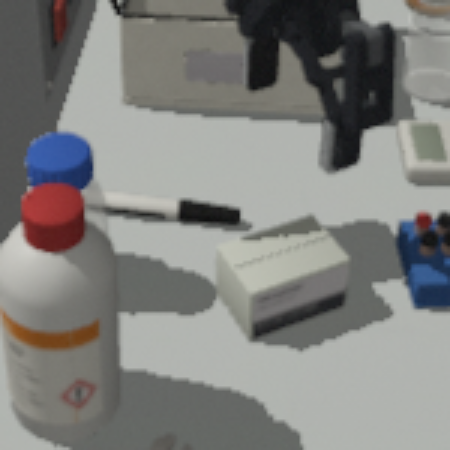

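Crop: the carton's top corners are about (217,258), (315,218), (350,258) and (255,298). The jaws are aligned across it. I'll check its centre from this view.

Run:
```python
from h import *
c=np.array([(217,258),(315,218),(350,258),(255,298)])/3+[190,160]-.33
p=onplane('side',c,.045);print(p.round(4),p.mean(0)); print(proj('side',[[.4229,.3184,.045],[.4225,.3163,.1343]]),c.mean(0))
```

```text
[[0.4687 0.3339 0.045 ]
 [0.4048 0.288  0.045 ]
 [0.3816 0.325  0.045 ]
 [0.442  0.3674 0.045 ]] [0.42426529 0.32858269 0.045     ]
[[285.45953998 241.88801246]
 [288.30004047 205.94757282]] [284.42 245.67]
```

The two views differ by about 10 mm in y (0.318 from the top, 0.328 from the side). I'll aim between them at 0.323, since the 17 mm of jaw clearance per side covers the difference.

Emit:
move_arm(
  moves=[
    [[0.18,-0.2,0.5],[0,0,0],1],
    [[0,0,1],[0,0,0],1],
    [[0,0,1],[0,0,0],1],
    [[0,0,0.9],[0,0,0],1],
    [[0,0,0.6],[0,0,0],1],
  ],
)

```text
clock: 12.85
position: [0.424, 0.3239, 0.0346]
ee_rot: [0.96, 0.279, -0.0, -0.0]
ft_force: [0.3, -0.6, 0.1]
grip_width: 1.002
```

Emit:
move_arm(
  moves=[
    [[0,0,0.5],[0,0,0],1],
    [[0,0,0.35],[0,0,0],1],
    [[0,0,0],[0,0,0],0.6],
    [[0,0,0],[0,0,0],0.4],
    [[0,0,0],[0,0,0],0.4],
  ],
  squeeze=25,
)

```text
clock: 13.48
position: [0.4247, 0.3239, 0.0151]
ee_rot: [0.96, 0.279, 0.001, -0.0]
ft_force: [-0.9, 0.6, 1.5]
grip_width: 0.578
```

Emit:
move_arm(
  moves=[
    [[0,0,0],[0,0,0],0.4],
    [[0,0,0],[0,0,0],0.4],
    [[0,0,-0.2],[0,0,0],0.4],
    [[0,0,-0.4],[0,0,0],0.4],
    [[0,0,-0.6],[0,0,0],0.4],
  ],
)

```text
clock: 14.1
position: [0.424, 0.3235, 0.0451]
ee_rot: [0.96, 0.279, -0.0, 0.0]
ft_force: [-0.1, 0.2, -0.2]
grip_width: 0.581
```

Emit:
move_arm(
  moves=[
    [[0,0,-0.8],[0,0,-9.6],0.4],
    [[0,0,-0.8],[0,0,-9.6],0.4],
    [[0,0,-0.8],[0,0,-9.6],0.4],
    [[0,0,-0.8],[0,0,-9.6],0.4],
    [[0,0,-0.8],[0,0,-9.6],0.4],
  ],
)

```text
clock: 14.72
position: [0.4242, 0.3236, 0.146]
ee_rot: [0.762, 0.648, 0.0, 0.0]
ft_force: [0.1, -0.3, -0.3]
grip_width: 0.58
```

Emit:
move_arm(
  moves=[
    [[0,0,-0.6],[0,0,-9.6],0.4],
    [[-0.6,0.19,-0.2],[0,0,0],0.4],
    [[-1,0.19,-0.2],[0,0,0],0.4],
    [[-1,0.19,-0.2],[0,0,0],0.4],
    [[-1,0.19,-0.2],[0,0,0],0.4],
  ],
)

```text
clock: 15.35
position: [0.4432, 0.2329, 0.1804]
ee_rot: [0.707, 0.707, 0.0, 0.0]
ft_force: [0.7, -0.4, 0.7]
grip_width: 0.58
```

Emit:
move_arm(
  moves=[
    [[-1,0.19,0],[0,0,0],0.4],
    [[-1,0.19,0],[0,0,0],0.4],
    [[-1,0.19,0],[0,0,0],0.4],
    [[-1,0.19,0],[0,0,0],0.4],
    [[-1,0.19,0],[0,0,0],0.4],
  ],
)

```text
clock: 15.98
position: [0.467, 0.1079, 0.1802]
ee_rot: [0.707, 0.707, 0.0, 0.001]
ft_force: [0.2, -0.2, -0.9]
grip_width: 0.582
```

Emit:
move_arm(
  moves=[
    [[-0.9,0.2,0],[0,0,0],0.4],
    [[-0.9,0.2,0],[0,0,0],0.4],
    [[-0.6,0,0],[0,0,0],0.4],
    [[-0.2,0,0.2],[0,0,0],0.4],
    [[0,0,0.4],[0,0,0],0.4],
  ],
)

```text
clock: 16.6
position: [0.4772, 0.0437, 0.1644]
ee_rot: [0.707, 0.707, 0.0, 0.001]
ft_force: [-0.1, 0.3, -0.7]
grip_width: 0.584
```

Run:
```python
from h import *
obs()
s=camera('side');t=camera('top')
cv2.imwrite('pics/d.png',np.hstack([cv2.resize(s[60:260,180:340],None,fx=2.4,fy=2.4),cv2.resize(t[110:310,230:390],None,fx=2.4,fy=2.4)])[:,:,::-1])
```

```text
t 16.6 p [0.4772 0.0437 0.1644] z [ 0.001 -0.001 -1.   ] y [ 1.    -0.     0.001] F [-0.1  0.3 -0.7] g 0.584
```

View pics/d.png

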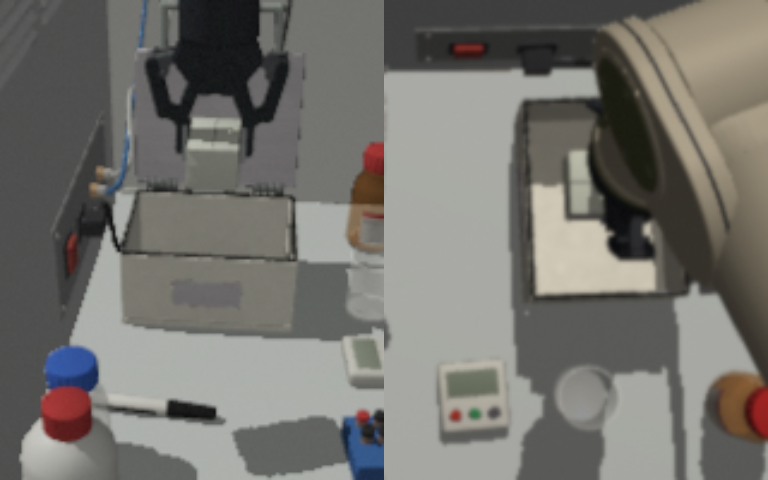

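The carton hangs upright over the box opening, its +y edge inside the wall, with the lid standing behind the gripper. I'll lower it.

Emit:
move_arm(
  moves=[
    [[0.2,0,0.6],[0,0,0],0.4],
    [[0,0,0.8],[0,0,0],0.4],
    [[0,0,0.8],[0,0,0],0.4],
    [[0,0,0.7],[0,0,0],0.4],
    [[0,0,0.6],[0,0,0],0.4],
  ],
)

```text
clock: 17.32
position: [0.4767, 0.0486, 0.0755]
ee_rot: [0.707, 0.707, -0.0, -0.0]
ft_force: [-0.5, -0.1, -0.0]
grip_width: 0.582
```

Emit:
move_arm(
  moves=[
    [[0,0,0.6],[0,0,0],0.4],
    [[0,0,0.6],[0,0,0],0.4],
    [[0,0,0.5],[0,0,0],0.4],
    [[0,0,0.25],[0,0,0],0.4],
    [[0,0,0],[0,0,0],0.4],
  ],
)

```text
clock: 17.95
position: [0.4769, 0.0487, 0.028]
ee_rot: [0.707, 0.707, -0.0, -0.0]
ft_force: [0.1, -1.1, -0.6]
grip_width: 0.581
```

Emit:
move_arm(
  moves=[
    [[0,0,0.08],[0,0,0],0.4],
    [[0,0,0.08],[0,0,0],0.4],
    [[0,0,0.06],[0,0,0],0.4],
    [[0,0,0],[0,0,0],0.4],
  ],
)

```text
clock: 18.45
position: [0.4771, 0.0485, 0.023]
ee_rot: [0.707, 0.707, -0.0, 0.0]
ft_force: [-1.9, -0.9, 4.5]
grip_width: 0.581
```

Emit:
move_arm(
  moves=[
    [[0,0,0],[0,0,0],0.65],
    [[0,0,0],[0,0,0],0.8],
    [[0,0,0],[0,0,0],0.9],
    [[0,0,-0.3],[0,0,0],0.9],
    [[0,0,-0.7],[0,0,0],0.9],
  ],
)

```text
clock: 19.08
position: [0.4766, 0.0487, 0.0482]
ee_rot: [0.707, 0.707, -0.0, -0.0]
ft_force: [1.1, 0.0, 0.0]
grip_width: 0.902
```

Emit:
move_arm(
  moves=[
    [[0,0,-1],[0,0,0],0.9],
    [[0,0,-1],[0,0,0],0.9],
    [[0,0,-1],[0,0,0],0.9],
    [[0,0,-1],[0,0,0],0.9],
    [[0.2,0,-1],[0,0,0],0.7],
  ],
)

```text
clock: 19.7
position: [0.477, 0.0537, 0.1746]
ee_rot: [0.707, 0.707, 0.0, 0.001]
ft_force: [0.8, 0.4, -0.5]
grip_width: 0.71
```

Emit:
move_arm(
  moves=[
    [[0.4,0,-1],[0,0,10],0.42],
    [[0,0,-1],[0,0,10],0.42],
    [[0,0,-1],[0,0,10],0.42],
    [[0,0,-1],[0,0,10],0.42],
    [[0,0,-1],[0,0,10],0.42],
  ],
)

```text
clock: 20.32
position: [0.4766, 0.0643, 0.2996]
ee_rot: [0.94, 0.34, 0.0, 0.0]
ft_force: [-0.2, -0.9, -0.0]
grip_width: 0.421
```

Emit:
move_arm(
  moves=[
    [[0,0,-1],[0,0,10],0.42],
    [[0,0,0],[0,0,10],0.42],
    [[0,0,0],[0,0,10],0.42],
    [[0,0,0],[0,0,10],0.42],
  ],
)

```text
clock: 20.82
position: [0.4766, 0.0644, 0.3238]
ee_rot: [1.0, -0.002, 0.0, 0.0]
ft_force: [0.4, 0.4, 0.3]
grip_width: 0.415
```

Run:
```python
from h import *
obs()
s=camera('side');t=camera('top')
cv2.imwrite('pics/e.png',np.hstack([cv2.resize(s[40:240,180:340],None,fx=2.4,fy=2.4),cv2.resize(t[110:310,230:390],None,fx=2.4,fy=2.4)])[:,:,::-1])
```

```text
t 20.82 p [0.4766 0.0644 0.3238] z [ 0.001 -0.    -1.   ] y [-0.004 -1.     0.   ] F [0.4 0.4 0.3] g 0.415
```

View pics/e.png

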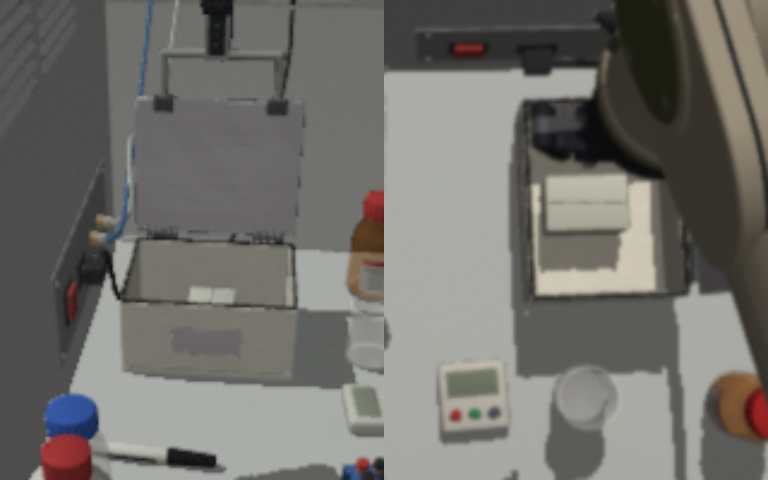

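The carton stands upright on the box floor and the lid is open, with its bar in the side crop at about row 55, columns 163–283. I'll check the bar's angle against the hinge circle.

Run:
```python
from h import *
for hy in(-.043,-.041,-.039):
  for q in(1.6,1.7): print(hy,q,proj('side',[[.4766,hy+.193*np.cos(q),.094+.193*np.sin(q)]]).round(1))
s=cv2.imread('pics/e.png')[:,:384][:,150:300]; g=s.mean(2)
print(g[44:66,40].round(),g[44:66,100].round())
```

```text
-0.043 1.6 [[272.7  62.9]]
-0.043 1.7 [[273.1  61.2]]
-0.041 1.6 [[272.7  63.2]]
-0.041 1.7 [[273.1  61.5]]
-0.039 1.6 [[272.7  63.4]]
-0.039 1.7 [[273.1  61.7]]
[110. 111. 111. 116. 123. 127. 125. 123. 112. 101.  90.  81.  74.  85.
  96. 103. 108. 111. 111. 112. 112. 112.] [109. 109. 110. 110. 111. 113. 117. 122. 120. 117. 109.  99.  88.  79.
  71.  77.  90. 101. 105. 110. 111. 111.]
```

Emit:
move_arm(
  moves=[
    [[0,0.9,0],[0,0,0],0.42],
    [[0,1,0],[0,0,0],0.42],
    [[0,1,0],[0,0,0],0.42],
    [[0,1,0],[0,0,0],0.42],
    [[0,0.9,0],[0,0,0],0.42],
  ],
)

```text
clock: 21.55
position: [0.4768, -0.0569, 0.3234]
ee_rot: [1.0, 0.003, 0.0, 0.0]
ft_force: [-0.2, -0.2, -0.2]
grip_width: 0.416
```

Emit:
move_arm(
  moves=[
    [[0,0.35,0],[0,0,0],0.42],
    [[0,0,0.3],[0,0,0],0.42],
    [[0,0,0.5],[0,0,0],0.42],
    [[0,0,0.5],[0,0,0],0.42],
    [[0,0,0],[0,0,0],0.42],
  ],
)

```text
clock: 22.18
position: [0.4764, -0.0646, 0.2889]
ee_rot: [1.0, 0.001, -0.001, -0.0]
ft_force: [-0.0, 0.3, -0.5]
grip_width: 0.421
```

Emit:
move_arm(
  moves=[
    [[0,0,0.4],[0,0,0],0.42],
    [[0,0,0.35],[0,0,0],0.42],
    [[0,0,0.14],[0,0,0],0.42],
    [[0,0,0],[0,0,0],0.3],
    [[0,0,0],[0,0,0],0.2],
  ],
)

```text
clock: 22.8
position: [0.4771, -0.0652, 0.2682]
ee_rot: [1.0, 0.0, 0.0, 0.0]
ft_force: [0.5, 0.4, 0.2]
grip_width: 0.197
```

Emit:
move_arm(
  moves=[
    [[0,0,0],[0,0,0],0],
    [[0,0,0],[0,0,0],0],
    [[0,0,0],[0,0,0],0],
  ],
  squeeze=30,
)

```text
clock: 23.18
position: [0.4772, -0.0655, 0.2683]
ee_rot: [1.0, -0.0, 0.0, 0.0]
ft_force: [-0.4, -1.1, 3.8]
grip_width: 0.101
```

Emit:
move_arm(
  moves=[
    [[0,-0.2,-0.025],[0,0,0],0],
    [[0,-0.28,-0.02],[0,0,0],0],
    [[0,-0.29,-0.015],[0,0,0],0],
    [[0,-0.385,0],[0,0,0],0],
    [[0,-0.385,0.015],[0,0,0],0],
  ],
)

```text
clock: 23.8
position: [0.4767, -0.0257, 0.2688]
ee_rot: [1.0, 0.0, -0.0, -0.0]
ft_force: [-1.7, -2.2, -0.4]
grip_width: 0.103
```

Emit:
move_arm(
  moves=[
    [[0,-0.385,0.037],[0,0,0],0],
    [[0,-0.382,0.056],[0,0,0],0],
    [[0,-0.379,0.075],[0,0,0],0],
    [[0,-0.374,0.094],[0,0,0],0],
    [[0,-0.369,0.113],[0,0,0],0],
  ],
)

```text
clock: 24.42
position: [0.4763, 0.0215, 0.2592]
ee_rot: [1.0, 0.0, -0.001, -0.0]
ft_force: [-5.5, -2.1, 0.3]
grip_width: 0.1
```

Emit:
move_arm(
  moves=[
    [[0,-0.363,0.131],[0,0,0],0],
    [[0,-0.356,0.149],[0,0,0],0],
    [[0,-0.348,0.166],[0,0,0],0],
    [[0,-0.339,0.184],[0,0,0],0],
    [[0,-0.33,0.2],[0,0,0],0],
  ],
)

```text
clock: 25.05
position: [0.4761, 0.0648, 0.2381]
ee_rot: [1.0, 0.0, -0.001, -0.0]
ft_force: [-4.9, -1.8, -1.7]
grip_width: 0.104
```

Emit:
move_arm(
  moves=[
    [[-0.04,-0.319,0.217],[0,0,0],0],
    [[-0.04,-0.308,0.232],[0,0,0],0],
    [[-0.02,-0.238,0.197],[0,0,0],0],
    [[0,-0.173,0.154],[0,0,0],0],
    [[0,-0.169,0.159],[0,0,0],0],
  ],
)

```text
clock: 25.68
position: [0.4757, 0.0943, 0.2151]
ee_rot: [1.0, -0.0, 0.001, -0.0]
ft_force: [5.0, -3.6, -2.5]
grip_width: 0.099
```

Emit:
move_arm(
  moves=[
    [[0,-0.11,0.109],[0,0,0],0],
    [[0,-0.06,0.06],[0,0,0],0],
    [[0,0,0],[0,0,0],0],
    [[0,0,0],[0,0,0],0],
  ],
)

```text
clock: 26.18
position: [0.4756, 0.0986, 0.211]
ee_rot: [1.0, -0.0, 0.001, -0.0]
ft_force: [4.4, -2.8, -1.4]
grip_width: 0.104
```

Run:
```python
from h import *
o=obs();hy=-.041;p=o['position']
print('q from y',np.degrees(np.arccos((p[1]-hy)/.193)),'q from z(19)',np.degrees(np.arcsin((p[2]+.019-.094)/.193)),'z(17.1)',np.degrees(np.arcsin((p[2]+.0171-.094)/.193)))
for q in(40,42,44,46,48):
  c,s=np.cos(np.radians(q)),np.sin(np.radians(q))
  print(q,'bar ends(side)',proj('side',[[.536,hy+.193*c,.094+.193*s],[.416,hy+.193*c,.094+.193*s]]).round(1).tolist())
s=camera('side');t=camera('top')
cv2.imwrite('pics/f.png',np.hstack([cv2.resize(s[60:260,150:350],None,fx=2.4,fy=2.4),t[110:310,110:410].repeat(2,0).repeat(1,1)[:480] if 0 else cv2.resize(t[110:310,110:230],None,fx=2.4,fy=2.4)])[:,:,::-1])
```

```text
t 26.18 p [0.4756 0.0986 0.211 ] z [ 0.003  0.    -1.   ] y [-0. -1. -0.] F [ 4.4 -2.8 -1.4] g 0.104
q from y 43.686352164528415 q from z(19) 44.79382728427719 z(17.1) 44.0043674605576
40 bar ends(side) [[241.0, 114.9], [295.5, 117.2]]
42 bar ends(side) [[241.2, 111.9], [295.7, 114.2]]
44 bar ends(side) [[241.4, 109.0], [295.9, 111.2]]
46 bar ends(side) [[241.6, 106.1], [296.0, 108.3]]
48 bar ends(side) [[241.9, 103.3], [296.2, 105.4]]
```

View pics/f.png

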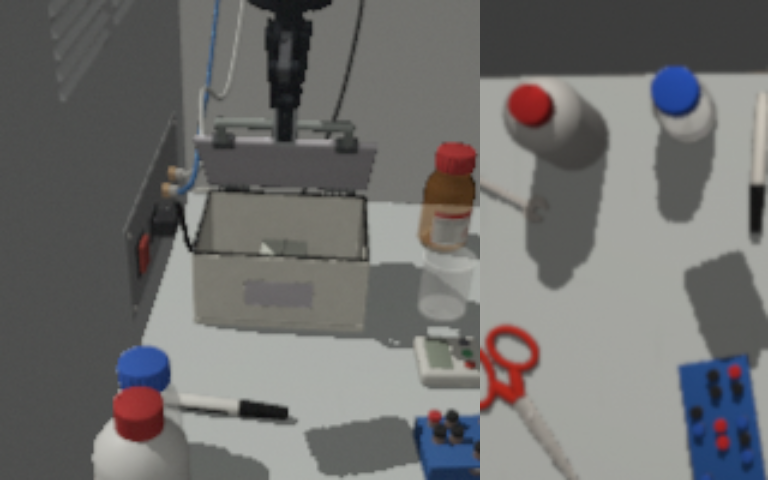

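The lid is held at about 44°: 43.7° from the TCP's y, 44.0–44.8° from its z, and about 43° from the bar at rows 111–113 in the side view. The required window is 41.6–46.6°. The carton is in the box, and the bottles' caps are at the same pixels as at the start.

Run:
```python
from h import *
o=obs(); print(np.abs(o['joint_velocities']).max().round(3)); print(hand_in())
```

```text
t 26.27 p [0.4756 0.0985 0.211 ] z [ 0.003  0.    -1.   ] y [-0. -1. -0.] F [ 5.  -2.9 -1.4] g 0.102
0.001
the job is handed in; nothing more can be done
None
```

I opened the lid to its stop, where it stood by itself, and set the carton upright on the box floor. Then I took the lid by its bar again, brought it back slowly and handed in at 26.3 s while holding it still.

**Lid angle:** the last checks put it at about 44°, roughly 8° short of the 52° balance point. The arm position gave 43.7–44.8° and the side camera about 43°, all inside the 41.6–46.6° window. Measured joint speeds were about zero at hand-in. The largest force on the tool in any reading was about 10 N.

**Carton and bottles:** both camera views after release showed the carton upright. In the last picture it was still in the box, only partly visible under the lid. The blue cap measured at its starting pixels. The red-capped bottle looked unmoved, but I did not measure it.

**One disagreement:** the two cameras put the carton about 10 mm apart in y before I picked it up. I aimed midway and the grip closed cleanly on it.

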